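Dial the code box on the workbench and open it

TASK

Open the green code box on the bench so that the calliper inside can be reached: roll its three thumbwheels, one at a time and with a light finger (pressing well under 25 N), until they read 4-7-2 from left to right at the red marks, then draw the black bolt knob all the way to the right without forcing it and lift the lid by its bar handle until it stands open on its own, more than half-way to upright. Leave the code showing and the bolt drawn, and do not disturb the tools lying round it.

Things in the scene. Friction and masses are not known exactly. Their poses are not given: they have to be found in the camera images.
- code_box: green steel box screwed to the bench, 240 (x) x 270 (y) x 84 mm high, lugs 24 mm out at the sides; origin: centre of its underside, x away from its front, y to its left. Front 80 mm: lock under an aluminium cover plate (z 84 mm) with three thumbwheels at x -82, y +80, +46, +12 mm and a bolt knob; index ridges with red lines between the wheels, 4 mm high. Behind: lid over a calliper.
- wheel_left (a joint): angle of the left thumbwheel (rad). Black wheel, 60 mm diameter, 16 mm wide, white numerals 0 to 9, axis level along box y, lower part hidden. Numeral n is on top, at the red marks, at n x 0.6283 (plus or minus whole turns of 6.283; it turns endlessly). The value grows as the wheel's top rolls away from the robot (box +x).
- wheel_left_top (a point): fixed to the box: highest point of the left wheel's rim, mid-width, 12 mm above the cover plate, 30 mm straight above the wheel's axis. Axes as the box. Behaviour of each wheel: the rim is smooth, only the friction of a fingertip pressed on it (coefficient 0.45 to 0.75) carries it round; 9 to 15 N of pressure does it.
- wheel_mid (a joint): angle of the middle thumbwheel (rad). Black wheel like the left one. Numeral n is on top, at the red marks, at n x 0.6283 (plus or minus whole turns of 6.283; it turns endlessly). The value grows as the wheel's top rolls away from the robot (box +x).
- wheel_mid_top (a point): fixed to the box: highest point of the middle wheel's rim, mid-width, 12 mm above the cover plate, 30 mm straight above the wheel's axis. Axes as the box. Each wheel has click stops: about 3 N along the rim rolls it out of a stop, and let go it drops into the nearest one.
- wheel_right (a joint): angle of the right thumbwheel (rad). Black wheel like the left one. Numeral n is on top, at the red marks, at n x 0.6283 (plus or minus whole turns of 6.283; it turns endlessly). The value grows as the wheel's top rolls away from the robot (box +x).
- wheel_right_top (a point): fixed to the box: highest point of the right wheel's rim, mid-width, 12 mm above the cover plate, 30 mm straight above the wheel's axis. Axes as the box. Rim and shaft are stiff: a millimetre of overtravel means some 10 N.
- bolt (a joint): travel of the bolt (m): 0 shut, 0.018 fully drawn, to the box's right (-y); about 1.5 N of friction, stays where it is left. Until all wheels stand on the code it is stopped after 2 mm; drawn, it holds the wheels. Shut, it holds the lid down; the lid is free from about 14 mm.
- bolt_knob (a point): centre of the top of the bolt's knob (moves with it), a black block 24 (box x) x 14 (y) x 22 mm high; underside 4 mm, top 26 mm above the cover plate. Shut, 45 mm of cover plate are free on its left, towards the right wheel.
- lid (a joint): angle of the lid (rad): 0 shut, grows as its front edge rises, at most 1.75. A stiff hinge (0.45 N m of friction, lid 0.35 kg) keeps it where it is left.
- lid_handle (a point): middle of the lid's steel bar handle (moves with it): a round bar 10 mm thick, 80 mm long along box y, its centre 38 mm above the lid's top face; lid 4 mm thick. Lid shut, it lies 115 mm in front of lid_hinge and 42 mm above it.
- lid_hinge (a point): fixed to the box: middle of the lid's hinge axis (along box y) at the box's rear edge, 84 mm above the bench.
- can_oil: grey oil can, 58 mm in diameter, 103 mm high, standing left of the box; origin: centre of its underside. A bystander.
- tape_electrical: roll of black tape, 58 mm in diameter, 19 mm high, lying left of the box. A bystander.
- pliers_red: pliers with red handles, 184 mm long, lying left of the box. A bystander.
- driver_red: screwdriver with a red handle, 233 mm long, lying right of the box. A bystander.
- spanner_19: steel spanner, 230 mm long, lying right of the box. A bystander.

How it is judged:
On the way, in this order (a step that is already met when the one before it is completed fails the run):
1. the three wheels stand on 4, 7 and 2 (each within 0.12 rad) with the bolt still shut ((value of joint wheel_left between -3.89 and -3.65 rad or value of joint wheel_left between 2.393 and 2.633 rad or value of joint wheel_left between 8.676 and 8.916 rad) and (value of joint wheel_mid between -2.005 and -1.765 rad or value of joint wheel_mid between 4.278 and 4.518 rad or value of joint wheel_mid between 10.561 and 10.801 rad) and (value of joint wheel_right between -5.147 and -4.907 rad or value of joint wheel_right between 1.137 and 1.377 rad or value of joint wheel_right between 7.42 and 7.66 rad) and value of joint bolt below 0.004 m), for 0.2 s.
2. the bolt is drawn by more than 15 mm, the code still set ((value of joint wheel_left between -3.89 and -3.65 rad or value of joint wheel_left between 2.393 and 2.633 rad or value of joint wheel_left between 8.676 and 8.916 rad) and (value of joint wheel_mid between -2.005 and -1.765 rad or value of joint wheel_mid between 4.278 and 4.518 rad or value of joint wheel_mid between 10.561 and 10.801 rad) and (value of joint wheel_right between -5.147 and -4.907 rad or value of joint wheel_right between 1.137 and 1.377 rad or value of joint wheel_right between 7.42 and 7.66 rad) and value of joint bolt above 0.015 m), for 0.2 s.
At the end, for the whole second after the job is handed in: The wheels read 4-7-2 (each within 0.12 rad), the bolt is drawn by more than 15 mm, and the lid stands at rest, open by more than 0.8 rad (46 degrees) (all of step 2 and value of joint lid above 0.8 rad and velocity of joint lid between -0.05 and 0.05 rad/s); the robot touches nothing.
It fails at once if a wheel is pressed with more than 25 N (contact force between any of the fingers, the arm and wheel_left above 25 N or contact force between any of the fingers, the arm and wheel_mid above 25 N or contact force between any of the fingers, the arm and wheel_right above 25 N).
It fails at once if two wheels are touched at the same time ((contact force between the fingers and wheel_left above 1 N and contact force between the fingers and wheel_mid above 1 N) or (contact force between the fingers and wheel_mid above 1 N and contact force between the fingers and wheel_right above 1 N)).
It fails at once if the bolt is forced with more than 40 N (contact force between the fingers and bolt above 40 N).
It fails at once if a bystander is pushed more than 30 mm away, or the oil can tipped (distance of any of can_oil, tape_electrical, pliers_red, driver_red, spanner_19 from where it was at the start of the episode above 0.03 m or angle between can_oil's own z axis and vertical above 0.5 rad).
It also fails if it takes over 72 s, if anything falls off the work surface, if the arm or the gripper's body presses on something with over 40 N, if the wrist force passes 120 N, or if a joint passes its speed limit or range.

ROBOT

A 6-joint arm with a two-finger parallel gripper is mounted at the origin on a cart in front of the work surface, level with it; the furniture and walls round the work are solid. World frame = base frame: x ahead of the robot, y to its left, z up, the work surface at z = 0. Lengths are in m, angles in rad, forces in N, time in s.
With the tool pointing down it reaches from about 0.225 to 0.875 m from the base axis. Payload 3.4 kg.
Tool frame: the origin (TCP) lies at the very end of the fingers, on their centre line; the grasp point (between the pads) lies 19 mm behind it; z points along the fingers, y is the line along which they close (so a half turn about z gives the same grasp; the last joint's range is limited). The gripper opens to 85 mm and grips with 20 to 120 N. Pads are 22 mm wide; open, the fingers measure 114 mm over their backs; the gripper's body (76 mm by 85 mm) begins 54 mm behind the grasp point. The pads swing forward as they close: fully open they stand 13 mm farther back than shut.
Start: joints at [-1.465, 0.276, 1.505, -0, 1.361, -0.121], TCP at [0.129, -0.56, 0.231] pointing down, gripper open.
Joint ranges: [-2.89, 2.89], [-0.75, 2.08], [0.22, 2.7], [-1.18, 4.32], [0.11, 2.71], [-2.7, 2.7]. Speed limits (rad/s): [2.57, 2.57, 3.14, 3.14, 3.14, 3.14].

INTERFACE

Orientations are given as a unit quaternion [w, x, y, z].
In Python, from rig import manip, get_image, camera_info gives the robot as it stands. The module is installed in compiled form; this text tells all that it offers.
- The arm moves only by the shell command python3 -m crank 'ROWS' [FORCE]. ROWS is a JSON object of lists of equal length, an entry for each row: "translation": the shift along the tool's x, y, z in mm, a list of three; "roll": the turn about the tool's z in rad; "fingers": the opening, from 0 (shut) to 1 (fully open). A call has 1 to 8 rows; each row shifts and turns the commanded pose from where the row before left it, along the tool's axes as they then stand; what a row does not reach is not made up. A row lasts 1/10 s, in which the tool goes at most 50 mm and 8.59 degrees, less where a joint would pass 70% of its speed; a pose out of reach is approached as far as the arm can. A call is refused whole if a number of a shift passes 50 or a number of a turn 0.15, either way. A call with a gripper value outside its range is refused whole. The fingers move at their own pace and stop on an object; FORCE is the grip in N (left out, the last holds). Time passes only in rows, so rows that do not move let the fingers close. It gives the time, the measured TCP pose, the force, the opening and the grip force at its end, in the units of the state.
- manip.get_state(): the state, without advancing time (a new reading comes with each control period).
- get_image(name): name is "side" or "top" or "wrist"; returns the picture (420x560x3 uint8, blue, green, red); there is no depth.
- camera_info(name): a dict with "mtx" (3x3 intrinsics, pixels), "rvec" (rotation vector, rad) and "tvec" (3), from world to camera coordinates, as OpenCV has them. Camera axes: x right, y down, z forward; pixel columns grow to the right and rows downward; lengths in m; the calibration is good to about 2 mm. A picture is of the moment at which its call begins: read the wrist's pose just before it. camera_info takes no time and is no camera call; for the wrist camera it gives the pose at the moment of the call.
- manip.sign_off(): hands the job in; it is judged then, once.
The state is a dict: "clock": time; "qpos": joint angles; "qd": joint speeds; "effort": joint torques, N m; "position": TCP position; "ee_rot": TCP orientation; "contact_force": force on the tool from outside, world axes, zero at the start; "moment": the same for the moment, N m; "width": finger opening in m; "gripper_force": force on a finger pad.
Only numpy, scipy, OpenCV 4.12 (cv2) and the standard library are available. Lean on these libraries where they do the work, as an engineer would, in place of code of your own. Each camera call takes 0.05 s, during which the arm holds its last target. There are 200 camera calls.

## Working session

There is one attempt and no reset: what is moved stays moved. The work goes in short steps, Python scripts to look and compute and a shell command to move; the robot and the scene stay as the last step left them, time stands still between calls to the robot, and variables do not carry over. Pictures are saved under pics/ and viewed, at most 13 in all, crops included, and the job is handed in when it is done.

```bash
mkdir -p pics
python3 - <<'E'
from rig import manip,get_image,camera_info
import cv2
for n in("side","top"):
    im=get_image(n);cv2.imwrite(f"pics/{n}0.png",im);c=camera_info(n);print(n,c)
s=manip.get_state();print(s)
E
```

```text
side {'mtx': array([[402.84201685,   0.        , 288.18952205],
       [  0.        , 402.84201685, 210.45187176],
       [  0.        ,   0.        ,   1.        ]]), 'rvec': array([ 0.50671759, -2.38480807,  1.56042756]), 'tvec': array([0.49008558, 0.19014601, 1.0456588 ])}
top {'mtx': array([[432.94348892,   0.        , 277.59905204],
       [  0.        , 432.94348892, 211.78082992],
       [  0.        ,   0.        ,   1.        ]]), 'rvec': array([ 2.12111491, -2.18118716,  0.17537775]), 'tvec': array([-0.04392936,  0.57995389,  1.3090397 ])}
{'clock': 0.1, 'qpos': array([-1.46499462e+00,  2.76528875e-01,  1.50598810e+00, -4.31385388e-05,
        1.36072661e+00, -1.20991897e-01]), 'qd': array([-0.00072104, -0.00191804, -0.00270677, -0.00050966, -0.00086866,
       -0.00071577]), 'effort': array([ 1.65179656e-03, -4.17698872e+01, -2.46404725e+01, -1.80509278e-04,
        5.81931658e-03,  1.71625658e-05]), 'position': array([ 0.1292252 , -0.55980582,  0.23053521]), 'ee_rot': array([-8.25599938e-04,  9.93576619e-01,  1.13158383e-01, -1.48213586e-05]), 'contact_force': array([ 0.28182233, -0.89093569, -0.47065972]), 'moment': array([-0.00126813, -0.01168701,  0.00414563]), 'gripper_force': 0.0, 'width': 0.08571354096098828}
```

View pics/top0.png

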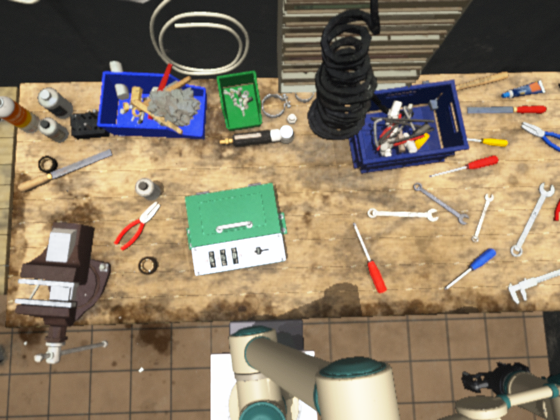

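View pics/side0.png

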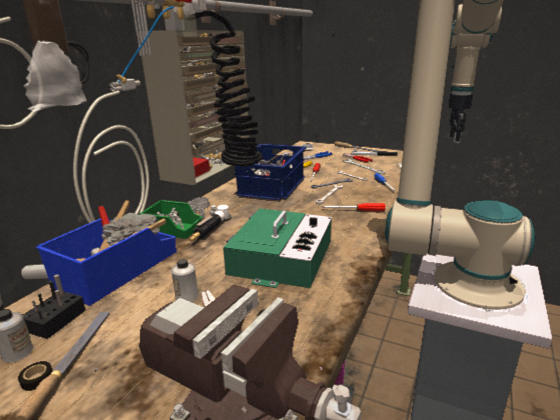

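The top view shows the box slightly turned: front corners at about (195,273) and (286,262), rear corners at (187,195) and (275,184), wheels near (211,260), (224,256), (236,254), knob at (261,251), handle at (234,226). The side view shows the box around (280,245), with the handle at (280,222) and the knob at (313,221).

```bash
cat > h.py <<'E'
import numpy as np,cv2
from scipy.optimize import least_squares
from scipy.spatial.transform import Rotation as R
from rig import manip,get_image,camera_info
def proj(c,P): return cv2.projectPoints(np.array(P,float).reshape(-1,3),c["rvec"],c["tvec"],c["mtx"],None)[0][:,0]
def box2w(p,P):
    x,y,z,a=p;P=np.array(P,float);c,s=np.cos(a),np.sin(a)
    return np.c_[x+c*P[:,0]-s*P[:,1],y+s*P[:,0]+c*P[:,1],z+P[:,2]]
M=dict(fl=(-.12,.135,.084),fr=(-.12,-.135,.084),bl=(.12,.135,.084),br=(.12,-.135,.084),
 wl=(-.082,.08,.096),wm=(-.082,.046,.096),wr=(-.082,.012,.096),handle=(.005,0,.126))
def fit(obs,p0=(.45,.1,0,0)): # obs: list of (cam,name,uv)
    f=lambda p:np.concatenate([proj(c,box2w(p,[M[n]]))[0]-uv for c,n,uv in obs])
    r=least_squares(f,p0,loss="soft_l1");return r.x,r.fun.reshape(-1,2)
def st():
    s=manip.get_state();print("t",s["clock"],"pos",s["position"].round(4),"q",s["ee_rot"].round(4),"F",s["contact_force"].round(1),"w",round(s["width"],4),"j",s["qpos"].round(3))
E
python3 - <<'E'
from h import *
c=camera_info("top")
o=[("fl",(195,273)),("fr",(286,262)),("bl",(187,195)),("br",(275,184)),("wl",(211,259)),("wm",(224,256)),("wr",(236,254)),("handle",(234,225))]
p,r=fit([(c,n,uv) for n,uv in o]);print(p.round(4),r.round(1))
s=camera_info("side");print(proj(s,box2w(p,[M[n] for n,_ in o])).round(0))
k=box2w(p,[(-.08,-.06,.11)]);print(k, proj(c,k))
w=camera_info("wrist");Rw=cv2.Rodrigues(w["rvec"])[0];print("wrist cam pos",-Rw.T@w["tvec"],"R",Rw.round(2),w["mtx"])
t=manip.get_state();print(R.from_quat(t["ee_rot"],scalar_first=True).as_matrix().round(3))
E
```

```text
[ 0.5274  0.0678 -0.0046  0.1021] [[ 0.4  0.6]
 [-0.5 -0.3]
 [ 0.3 -0.3]
 [ 0.1 -0.3]
 [ 0.9 -0.8]
 [-0.7  0.7]
 [-1.2  1.2]
 [ 0.5 -0.4]]
[[309. 261.]
 [333. 218.]
 [223. 248.]
 [261. 209.]
 [301. 245.]
 [304. 239.]
 [308. 234.]
 [280. 218.]]
[[ 4.53973229e-01 -2.49415769e-05  1.05416830e-01]] [[258.64601784 251.12520219]]
wrist cam pos [ 0.19627118 -0.54455789  0.37309801] R [[ 0.23 -0.97 -0.  ]
 [-0.94 -0.22  0.27]
 [-0.26 -0.06 -0.96]] [[349.3480122    0.         274.30139243]
 [  0.         349.3480122  208.8481332 ]
 [  0.           0.           1.        ]]
[[ 0.974  0.225 -0.   ]
 [ 0.225 -0.974  0.002]
 [ 0.    -0.002 -1.   ]]
```

The fit agrees with both views to about 1 px: the box is near (0.527, 0.068) with yaw 0.10. I'll move over the lock with the fingers shut and look closely with the wrist camera.

```bash
python3 -m crank '{"translation":[[27,-38,0],[27,-38,0],[27,-38,0],[27,-38,0],[27,-38,0],[27,-38,0],[27,-38,0],[27,-38,0]],"roll":[0,0,0,0,0,0,0,0],"fingers":[0,0,0,0,0,0,0,0]}' 40
python3 -m crank '{"translation":[[27,-38,0],[27,-38,0],[27,-38,0],[27,-38,0],[27,-38,0],[27,-38,0],[27,-38,0],[0,0,0]],"roll":[0,0,0,0,0,0,0,0.125],"fingers":[0,0,0,0,0,0,0,0]}'
python3 -m crank '{"translation":[[0,0,0],[0,0,0]],"roll":[0,0],"fingers":[0,0]}'
python3 - <<'E'
from h import *
st();c=camera_info("wrist");im=get_image("wrist");cv2.imwrite("pics/w1.png",cv2.resize(im,(800,600)))
cv2.imwrite("pics/w1raw.png",im)
p=(.5274,.0678,-.0046,.1021);print(proj(c,box2w(p,list(M.values()))).round(0).tolist())
np.save("w1.npy",np.r_[c["rvec"].ravel(),c["tvec"].ravel()])
E
```

```text
clock: 0.9
position: [0.2715, -0.2136, 0.2311]
ee_rot: [-0.0, 0.994, 0.113, 0.0]
contact_force: [0.5, 0.6, 0.3]
width: -0.0001
gripper_force: 0.0
clock: 1.7
position: [0.3972, 0.0913, 0.2311]
ee_rot: [-0.001, 0.999, 0.053, 0.001]
contact_force: [-0.8, -0.5, -1.2]
width: 0.0
gripper_force: 0.0
clock: 1.9
position: [0.3952, 0.0859, 0.2309]
ee_rot: [0.0, 0.999, 0.052, -0.001]
contact_force: [-0.2, 0.4, 0.7]
width: -0.0
gripper_force: 0.0
t 1.9 pos [0.3952 0.0859 0.2309] q [ 3.000e-04  9.986e-01  5.210e-02 -6.000e-04] F [-0.2  0.4  0.7] w -0.0 j [ 4.200e-02  1.500e-02  1.827e+00 -1.000e-03  1.301e+00  1.509e+00]
[[154.0, 182.0], [469.0, 182.0], [121.0, -171.0], [525.0, -170.0], [214.0, 138.0], [257.0, 138.0], [300.0, 138.0], [325.0, 4.0]]
```

View pics/w1.png

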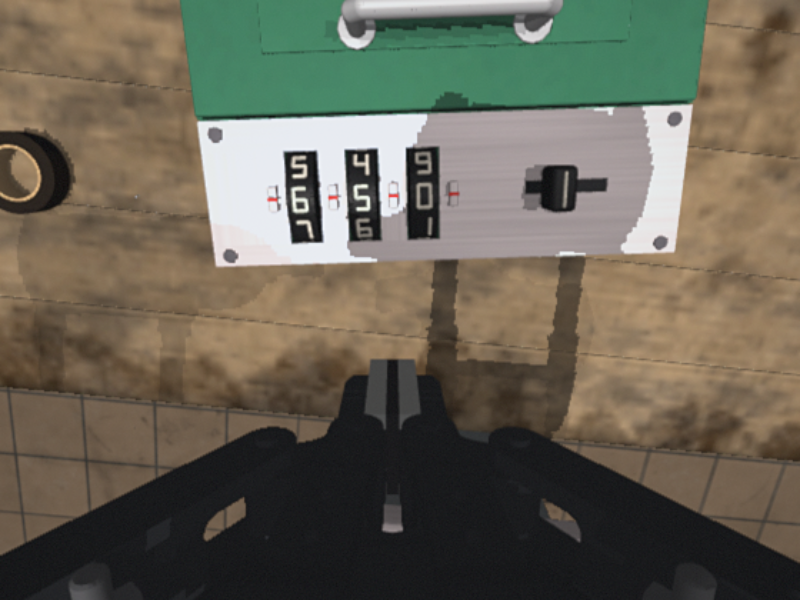

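The wrist view reads 6-5-0 at the red marks. In 800-px coordinates the wheels are at (303,199), (364,197) and (423,195), the knob top at (562,188), the front corners at (217,266) and (675,250), and the plate's rear corners at (203,118) and (693,104). So the left wheel needs −2 clicks, the middle +2 and the right +2. Next I refine the pose.

Run:
```python
from h import *
M.update(il=(-.04,.135,.084),ir=(-.04,-.135,.084),r1=(-.082,.063,.088),r2=(-.082,.029,.088))
ct=camera_info("top");cw=camera_info("wrist")
o=[("fl",(195,273)),("fr",(286,262)),("bl",(187,195)),("br",(275,184)),("handle",(234,225))]
ow=[("fl",(217,266)),("fr",(675,250)),("il",(203,118)),("ir",(693,104)),("wl",(303,199)),("wm",(364,197)),("wr",(423,195)),("r1",(334,198)),("r2",(393,195))]
W=[(cw,n,(u*.7,v*.7)) for n,(u,v) in ow]
for obs in (W,W+[(ct,n,uv) for n,uv in o]):
    p,r=fit(obs,(.527,.068,0,.1));print(p.round(4));print(r.round(1).tolist())
for n in("wl","wm","wr"):print(n,box2w(p,[M[n]]).round(4))
# knob: top centre, z .11: solve ray
K=cw["mtx"];Rw=cv2.Rodrigues(cw["rvec"])[0];d=Rw.T@np.linalg.inv(K)@[562*.7,188*.7,1];C=-Rw.T@cw["tvec"].ravel();X=C+d*(.11+p[2]-C[2])/d[2];print("knob",X,"box",box2w((0,0,0,-p[3]),[X-[p[0],p[1],p[2]]]))
```

```text
[ 0.5289  0.0721 -0.0009  0.1377]
[[0.8, -0.3], [0.1, 0.1], [-2.6, 3.6], [-0.2, 0.7], [-1.0, -0.0], [-0.4, -0.2], [1.7, -0.3], [0.1, -0.9], [0.9, -0.3]]
[ 0.5287  0.0715 -0.0011  0.1326]
[[0.8, -0.9], [-0.2, 1.1], [-2.0, 3.0], [0.0, 2.0], [-0.7, -0.3], [-0.2, -0.2], [1.9, -0.1], [0.3, -1.1], [1.2, -0.2], [0.3, 1.4], [-0.7, -2.3], [-2.2, 0.6], [-2.5, -2.1], [-0.9, -0.9]]
wl [[0.4369 0.14   0.0949]]
wm [[0.4414 0.1063 0.0949]]
wr [[0.4459 0.0726 0.0949]]
knob [0.45750896 0.00373401 0.10887095] box [[-0.0795605  -0.05775253  0.11      ]]
```

```bash
python3 -m crank '{"translation":[[28,-24,0],[28.5,-24,0],[0,0,40],[0,0,40],[0,0,31],[0,0,0],[0,0,0]],"roll":[-0.031,0,0,0,0,0,0],"fingers":[0,0,0,0,0,0,0]}'
python3 - <<'E'
from h import *
st()
E
```

```text
clock: 2.65
position: [0.4465, 0.1394, 0.1207]
ee_rot: [0.0, 0.998, 0.066, -0.0]
contact_force: [0.9, -0.2, 0.5]
width: 0.0
gripper_force: 0.0
t 2.65 pos [0.4465 0.1394 0.1207] q [ 1.000e-04  9.978e-01  6.570e-02 -1.000e-04] F [ 0.9 -0.2  0.5] w 0.0 j [ 0.154  0.211  1.897 -0.     1.034  1.593]
```

```bash
python3 -m crank '{"translation":[[0,0,15],[0,0,5],[0,0,2],[0,0,0]],"roll":[0,0,0,0],"fingers":[0,0,0,0]}'|grep -E 'pos|contact'
for i in 1; do :; done
python3 -m crank '{"translation":[[0,0,1],[0,0,0]],"roll":[0,0],"fingers":[0,0]}'|grep -E 'pos|contact'
```

```text
position: [0.4469, 0.1403, 0.0992]
contact_force: [-1.1, 0.1, 0.4]
position: [0.4466, 0.1405, 0.0978]
contact_force: [-0.5, -0.2, -0.7]
```

```bash
python3 -m crank '{"translation":[[0,0,0.7],[0,0,0]],"roll":[0,0],"fingers":[0,0]}'|grep -E 'pos|contact'
```

```text
position: [0.4463, 0.1405, 0.0966]
contact_force: [-0.3, -0.3, -0.2]
```

```bash
python3 -m crank '{"translation":[[-1.5,0,0.5],[0,0,0]],"roll":[0,0],"fingers":[0,0]}'|grep -E 'pos|contact'
python3 -m crank '{"translation":[[0,0,0.5],[0,0,0]],"roll":[0,0],"fingers":[0,0]}'|grep -E 'pos|contact'
```

```text
position: [0.4447, 0.1402, 0.0961]
contact_force: [-0.4, 0.1, -0.2]
position: [0.4447, 0.1403, 0.0959]
contact_force: [-0.9, 0.4, 3.5]
```

```bash
python3 -m crank '{"translation":[[0,0,0.5],[0,0,0]],"roll":[0,0],"fingers":[0,0]}'|grep -E 'pos|contact'
```

```text
position: [0.4449, 0.1403, 0.0958]
contact_force: [-0.6, -0.1, 7.1]
```

```bash
python3 -m crank '{"translation":[[0,0,0.6],[0,0,0]],"roll":[0,0],"fingers":[0,0]}'|grep -E 'pos|contact'
python3 -m crank '{"translation":[[-2,0,0],[-2,0,0],[-2,0,0]],"roll":[0,0,0],"fingers":[0,0,0]}'|grep -E 'pos|contact'
```

```text
position: [0.4451, 0.1403, 0.0957]
contact_force: [-1.5, -0.5, 10.6]
position: [0.4426, 0.14, 0.096]
contact_force: [2.9, 0.0, 4.6]
```

```bash
python3 -m crank '{"translation":[[0,0,0]],"roll":[0],"fingers":[0]}'|grep -E 'pos|contact'
python3 -m crank '{"translation":[[0,0,0.4]],"roll":[0],"fingers":[0]}'|grep -E 'pos|contact'
python3 -m crank '{"translation":[[0,0,0]],"roll":[0],"fingers":[0]}'|grep -E 'pos|contact'
```

```text
position: [0.4422, 0.1399, 0.096]
contact_force: [2.9, 1.0, 5.4]
position: [0.4424, 0.1399, 0.0959]
contact_force: [1.5, -0.2, 11.8]
position: [0.4424, 0.14, 0.0959]
contact_force: [2.0, 1.1, 9.5]
```

```bash
python3 -m crank '{"translation":[[-3,0,0],[0,0,0]],"roll":[0,0],"fingers":[0,0]}'|grep -E 'pos|contact'
python3 -m crank '{"translation":[[-3,0,0],[0,0,0]],"roll":[0,0],"fingers":[0,0]}'|grep -E 'pos|contact'
```

```text
position: [0.4395, 0.1395, 0.0959]
contact_force: [2.4, 1.1, 9.2]
position: [0.4358, 0.139, 0.0958]
contact_force: [1.8, -0.1, 9.2]
```

```bash
python3 -m crank '{"translation":[[-3,0,0],[-3,0,0],[-1.5,0,0],[0,0,0]],"roll":[0,0,0,0],"fingers":[0,0,0,0]}'|grep -E 'pos|contact'
python3 -m crank '{"translation":[[0,0,-2],[0,0,-8],[0,0,0]],"roll":[0,0,0],"fingers":[0,0,0]}'|grep -E 'clock|pos|contact'
python3 - <<'E'
from h import *
c=camera_info("wrist");im=get_image("wrist");p=(.5287,.0715,-.0011,.1326);q=proj(c,box2w(p,[M["wl"],M["wm"],M["wr"]]));print(q)
cv2.imwrite("pics/w2.png",im)
E
```

```text
position: [0.4252, 0.1376, 0.0953]
contact_force: [-2.6, 0.4, 13.1]
clock: 5.95
position: [0.4263, 0.1378, 0.1049]
contact_force: [0.7, -0.3, -0.3]
[[273.310296   239.97426891]
 [346.39102593 240.05873867]
 [419.51775501 240.14326159]]
```

View pics/w2.png

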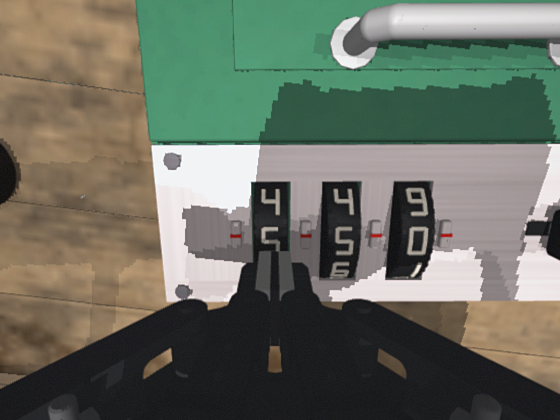

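The left wheel now stands on 5 at the mark near (271,238); mid reads 5 and right 0, and the finger is centred on the wheel. Next, the second stroke.

```bash
python3 -m crank '{"translation":[[10,0,0],[8.5,0,0],[0,0,6],[0,0,2.5],[0,0,0]],"roll":[0,0,0,0,0],"fingers":[0,0,0,0,0]}'|grep -E 'pos|contact'
python3 -m crank '{"translation":[[0,0,0.7],[0,0,0]],"roll":[0,0],"fingers":[0,0]}'|grep -E 'pos|contact'
```

```text
position: [0.4447, 0.1402, 0.0959]
contact_force: [0.3, -0.1, 5.0]
position: [0.4448, 0.1402, 0.0958]
contact_force: [-0.2, -0.3, 8.7]
```

```bash
python3 -m crank '{"translation":[[-2,0,0.3],[-2,0,0.3],[-2,0,0],[0,0,0]],"roll":[0,0,0,0],"fingers":[0,0,0,0]}'|grep -E 'pos|contact'
```

```text
position: [0.4411, 0.1397, 0.0959]
contact_force: [2.4, 0.0, 8.3]
```

```bash
python3 -m crank '{"translation":[[-3,0,0.1],[-3,0,0],[-2,0,0],[0,0,0]],"roll":[0,0,0,0],"fingers":[0,0,0,0]}'|grep -E 'pos|contact'
python3 -m crank '{"translation":[[-2.5,0,0],[-2,0,0],[0,0,0]],"roll":[0,0,0],"fingers":[0,0,0]}'|grep -E 'pos|contact'
python3 -m crank '{"translation":[[0,0,-2],[0,0,-8],[0,0,-10],[0,0,0]],"roll":[0,0,0,0],"fingers":[0,0,0,0]}'|grep -E 'clock|pos|contact'
python3 - <<'E'
from h import *
im=get_image("wrist");cv2.imwrite("pics/w3.png",im[140:320,140:500])
E
```

```text
position: [0.4313, 0.1384, 0.0958]
contact_force: [-0.8, -0.1, 13.2]
position: [0.4261, 0.1376, 0.0954]
contact_force: [-1.9, -1.1, 11.7]
clock: 8.2
position: [0.4264, 0.1378, 0.1154]
contact_force: [0.6, 0.3, 0.7]
```

View pics/w3.png

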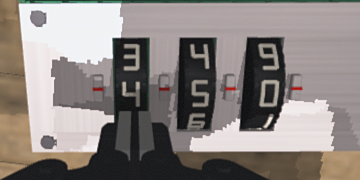

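The left wheel is on 4 (crop (130,93)). I go to the middle wheel and roll it away.

```bash
python3 -m crank '{"translation":[[1.5,17,0],[0,17,0],[0,0,10],[0,0,7.5],[0,0,0],[0,0,0]],"roll":[0,0,0,0,0,0],"fingers":[0,0,0,0,0,0]}'|grep -E 'pos|contact'
python3 -m crank '{"translation":[[0,0,0.8],[0,0,0]],"roll":[0,0],"fingers":[0,0]}'|grep -E 'pos|contact'
```

```text
position: [0.4309, 0.1046, 0.096]
contact_force: [-0.2, -0.2, 0.2]
position: [0.431, 0.1046, 0.0958]
contact_force: [-0.7, 0.0, 2.9]
```

```bash
python3 -m crank '{"translation":[[1,0,0.8],[0,0,0]],"roll":[0,0],"fingers":[0,0]}'|grep -E 'pos|contact'
python3 -m crank '{"translation":[[2,0,0.2],[2,0,0.2],[0,0,0]],"roll":[0,0,0],"fingers":[0,0,0]}'|grep -E 'pos|contact'
```

```text
position: [0.4315, 0.1047, 0.0956]
contact_force: [-4.0, 0.4, 10.7]
position: [0.4371, 0.1054, 0.0958]
contact_force: [-2.4, 0.2, 11.2]
```

```bash
python3 -m crank '{"translation":[[3,0,0],[3,0,0],[0,0,0]],"roll":[0,0,0],"fingers":[0,0,0]}'|grep -E 'pos|contact'
python3 -m crank '{"translation":[[3,0,0],[2.5,0,0],[0,0,0]],"roll":[0,0,0],"fingers":[0,0,0]}'|grep -E 'pos|contact'
python3 -m crank '{"translation":[[0,0,-2],[0,0,-8],[0,0,0]],"roll":[0,0,0],"fingers":[0,0,0]}'|grep -E 'clock|pos|contact'
python3 -m crank '{"translation":[[-10,0,0],[-8,0,0],[0,0,6],[0,0,2.5],[0,0,0]],"roll":[0,0,0,0,0],"fingers":[0,0,0,0,0]}'|grep -E 'pos|contact'
```

```text
position: [0.4447, 0.1065, 0.0959]
contact_force: [1.5, 1.0, 8.1]
position: [0.4496, 0.1072, 0.0958]
contact_force: [-0.2, 0.7, 8.6]
clock: 10.45
position: [0.4482, 0.1065, 0.1053]
contact_force: [0.3, 0.6, -0.3]
position: [0.4293, 0.1039, 0.0958]
contact_force: [0.1, 0.3, 1.2]
```

```bash
python3 -m crank '{"translation":[[2,0,0],[0,0,1],[0,0,0]],"roll":[0,0,0],"fingers":[0,0,0]}'|grep -E 'pos|contact'
```

```text
position: [0.4324, 0.1043, 0.0958]
contact_force: [-2.0, -0.4, 5.1]
```

```bash
python3 -m crank '{"translation":[[0,0,0.6],[2,0,0.3],[2,0,0.1],[0,0,0]],"roll":[0,0,0,0],"fingers":[0,0,0,0]}'|grep -E 'pos|contact'
python3 -m crank '{"translation":[[3,0,0],[3,0,0],[0,0,0]],"roll":[0,0,0],"fingers":[0,0,0]}'|grep -E 'pos|contact'
```

```text
position: [0.4376, 0.105, 0.0958]
contact_force: [-1.9, 0.0, 11.3]
position: [0.4451, 0.106, 0.0959]
contact_force: [0.7, 1.1, 8.9]
```

```bash
python3 -m crank '{"translation":[[2.5,0,0],[2,0,0],[0,0,0],[0,0,-2],[0,0,-8],[0,0,0]],"roll":[0,0,0,0,0,0],"fingers":[0,0,0,0,0,0]}'|grep -E 'pos|contact'
python3 -m crank '{"translation":[[-9,17,0],[-8,17,0],[0,0,0],[0,0,6],[0,0,2.3],[0,0,0]],"roll":[0,0,0,0,0,0],"fingers":[0,0,0,0,0,0]}'|grep -E 'clock|pos|contact'
python3 - <<'E'
from h import *
im=get_image("wrist");cv2.imwrite("pics/w4.png",im[120:320,60:460])
E
```

```text
position: [0.4467, 0.1061, 0.1049]
contact_force: [-0.0, 1.0, 0.4]
clock: 13.15
position: [0.434, 0.0706, 0.0957]
contact_force: [-0.1, -1.2, 1.2]
```

View pics/w4.png

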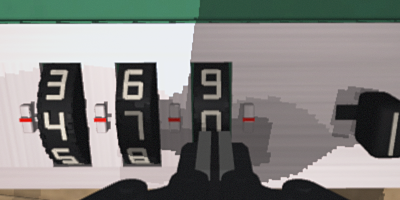

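The left wheel reads 4 (crop (57,127)) and the middle 7 (137,124); the finger is on the right wheel, which shows 0. I roll it twice.

```bash
python3 -m crank '{"translation":[[2,0,0],[0,0,1.2],[0,0,0]],"roll":[0,0,0],"fingers":[0,0,0]}'|grep -E 'pos|contact'
```

```text
position: [0.4348, 0.0707, 0.0954]
contact_force: [-5.6, -0.7, 11.4]
```

```bash
python3 -m crank '{"translation":[[2,0,0.1],[2,0,0.1],[0,0,0]],"roll":[0,0,0],"fingers":[0,0,0]}'|grep -E 'pos|contact'
python3 -m crank '{"translation":[[3,0,0],[3,0,0],[0,0,0]],"roll":[0,0,0],"fingers":[0,0,0]}'|grep -E 'pos|contact'
python3 -m crank '{"translation":[[3,0,0],[2.5,0,0],[0,0,0]],"roll":[0,0,0],"fingers":[0,0,0]}'|grep -E 'pos|contact'
python3 -m crank '{"translation":[[0,0,-2],[0,0,-8],[0,0,0]],"roll":[0,0,0],"fingers":[0,0,0]}'|grep -E 'clock|pos|contact'
python3 -m crank '{"translation":[[-9,0,0],[-8.5,0,0],[0,0,6],[0,0,2.3],[0,0,0]],"roll":[0,0,0,0,0],"fingers":[0,0,0,0,0]}'|grep -E 'pos|contact'
```

```text
position: [0.4415, 0.0715, 0.0958]
contact_force: [-2.0, 0.9, 11.0]
position: [0.4491, 0.0726, 0.0959]
contact_force: [1.7, 0.9, 7.1]
position: [0.453, 0.0731, 0.0958]
contact_force: [-2.1, 0.8, 9.8]
clock: 14.7
position: [0.4521, 0.0727, 0.1052]
contact_force: [-0.1, -0.7, -0.4]
position: [0.4333, 0.0702, 0.0957]
contact_force: [0.1, -0.1, 0.6]
```

```bash
python3 -m crank '{"translation":[[3,0,0],[0,0,1.2],[0,0,0]],"roll":[0,0,0],"fingers":[0,0,0]}'|grep -E 'pos|contact'
```

```text
position: [0.4375, 0.0706, 0.0958]
contact_force: [-2.4, -0.2, 6.9]
```

```bash
python3 -m crank '{"translation":[[0,0,0.4],[2,0,0.1],[2,0,0.1],[0,0,0]],"roll":[0,0,0,0],"fingers":[0,0,0,0]}'|grep -E 'pos|contact'
python3 -m crank '{"translation":[[3,0,0],[3,0,0],[0,0,0]],"roll":[0,0,0],"fingers":[0,0,0]}'|grep -E 'pos|contact'
python3 -m crank '{"translation":[[2,0,0],[2,0,0],[0,0,0]],"roll":[0,0,0],"fingers":[0,0,0]}'|grep -E 'pos|contact'
python3 -m crank '{"translation":[[0,0,-2],[0,0,-18],[0,0,-20],[-30,20,0],[-30,20,0],[0,0,0]],"roll":[0,0,0,0,0,0],"fingers":[0,0,0,0,0,0]}'|grep -E 'clock|pos|contact'
python3 - <<'E'
from h import *
c=camera_info("wrist");im=get_image("wrist");cv2.imwrite("pics/w5.png",im)
E
```

```text
position: [0.4423, 0.0713, 0.0958]
contact_force: [-2.3, -1.3, 10.7]
position: [0.4498, 0.0723, 0.0959]
contact_force: [0.5, 0.6, 6.9]
position: [0.4547, 0.0729, 0.0959]
contact_force: [2.2, 1.8, 5.8]
clock: 17.1
position: [0.3923, 0.0236, 0.1338]
contact_force: [0.8, 0.2, 1.4]
```

View pics/w5.png

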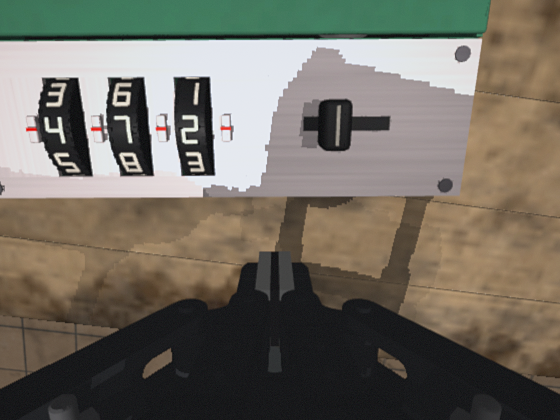

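All three wheels read 4-7-2 at the marks (row ~129), and the knob top is at (337,122). Now I locate the knob from two views.

Run:
```python
from h import *
c=camera_info("wrist");o=np.load("w1.npy");K=c["mtx"]
def P(rv,tv):
    return K@np.c_[cv2.Rodrigues(np.array(rv))[0],np.array(tv).ravel()]
X=cv2.triangulatePoints(P(o[:3],o[3:]),P(c["rvec"].ravel(),c["tvec"]),np.array([[562*.7],[188*.7]]),np.array([[337.],[122.]]))
X=(X[:3]/X[3]).ravel();p=(.5287,.0715,-.0011,.1326);print("knob",X,box2w((0,0,0,-p[3]),[X-[p[0],p[1],p[2]]]))
s=manip.get_state();T=R.from_quat(s["ee_rot"],scalar_first=True)
for tgt in box2w(p,[(-.08,-.026,.0945)]): print(tgt,(T.inv().apply(tgt-s["position"])*1000).round(1))
st()
print(proj(c,box2w(p,[M[k] for k in("wl","wm","wr")])))
```

```text
knob [0.45956455 0.00368058 0.10721126] [[-0.07749507 -0.05808355  0.10831126]]
[0.45283979 0.0351513  0.0934    ] [58.9 -3.3 40.7]
t 17.15 pos [0.3949 0.0242 0.1342] q [ 0.000e+00  9.979e-01  6.530e-02 -7.000e-04] F [ 1.2  0.7 -0.3] w 0.0 j [-0.115  0.091  2.01  -0.     1.041  1.326]
[[ 61.01372492 134.77292092]
 [127.532623   134.67537326]
 [194.10668549 134.5777447 ]]
```

```bash
python3 -m crank '{"translation":[[30,-1.5,0],[29,-1.5,0],[0,0,0],[0,0,20],[0,0,20],[0,0,0]],"roll":[0,0,0,0,0,0],"fingers":[0,0,0,0,0,0]}'|grep -E 'pos|contact'
python3 -m crank '{"translation":[[0,4,0],[0,4,0],[0,2,0],[0,0,0]],"roll":[0,0,0,0],"fingers":[0,0,0,0]}'|grep -E 'pos|contact'
```

```text
position: [0.4526, 0.0362, 0.0921]
contact_force: [-0.2, 0.0, -0.1]
position: [0.4566, 0.0253, 0.0951]
contact_force: [0.1, -1.0, 0.6]
```

```bash
python3 -m crank '{"translation":[[0,2,0],[0,2,0],[0,0,0]],"roll":[0,0,0],"fingers":[0,0,0]}'|grep -E 'pos|contact'
python3 -m crank '{"translation":[[0,2,0],[0,2,0],[0,0,0]],"roll":[0,0,0],"fingers":[0,0,0]}'|grep -E 'pos|contact'
python3 -m crank '{"translation":[[0,2,0],[0,2,0],[0,0,0]],"roll":[0,0,0],"fingers":[0,0,0]}'|grep -E 'pos|contact'
```

```text
position: [0.4567, 0.0217, 0.0946]
contact_force: [-0.2, 0.4, 0.8]
position: [0.4572, 0.0175, 0.0944]
contact_force: [0.1, 1.1, 1.0]
position: [0.4577, 0.0135, 0.0943]
contact_force: [-0.9, -0.0, 0.6]
```

```bash
python3 -m crank '{"translation":[[0,2,0],[0,2,0],[0,0,0]],"roll":[0,0,0],"fingers":[0,0,0]}'|grep -E 'pos|contact'
python3 -m crank '{"translation":[[0,2,0],[0,2,0],[0,0,0]],"roll":[0,0,0],"fingers":[0,0,0]}'|grep -E 'pos|contact'
python3 - <<'E'
from h import *
im=get_image("wrist");cv2.imwrite("pics/w6.png",im[100:320,60:500])
E
```

```text
position: [0.4582, 0.0095, 0.0943]
contact_force: [0.5, 1.1, 0.3]
position: [0.4587, 0.0055, 0.0943]
contact_force: [0.5, 1.4, -0.3]
```

View pics/w6.png

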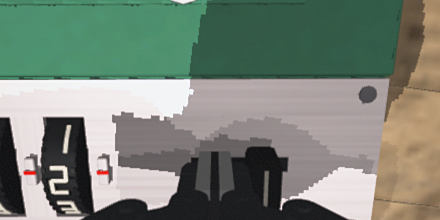

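The knob (crop ~(265,175)) is against the right of the fingertip and has moved. I continue to the stop.

```bash
python3 -m crank '{"translation":[[0,1.5,0],[0,0,0]],"roll":[0,0],"fingers":[0,0]}'|grep -E 'pos|contact'
python3 -m crank '{"translation":[[0,1,0],[0,0,0]],"roll":[0,0],"fingers":[0,0]}'|grep -E 'pos|contact'
python3 -m crank '{"translation":[[0,1,0],[0,0,0]],"roll":[0,0],"fingers":[0,0]}'|grep -E 'pos|contact'
```

```text
position: [0.4587, 0.0053, 0.0944]
contact_force: [0.7, 3.9, 1.1]
position: [0.4587, 0.0051, 0.0944]
contact_force: [0.2, 8.6, 1.4]
position: [0.4587, 0.005, 0.0944]
contact_force: [0.0, 10.2, 2.3]
```

The bolt is at its stop with a gentle 10 N. I back off, rise and turn for the handle.

```bash
python3 -m crank '{"translation":[[0,-5,0],[0,-4,0],[0,0,-40],[0,0,-40],[0,0,-40],[0,0,0],[0,0,0]],"roll":[0,0,0,0,0,0,-0.14],"fingers":[0,0,0,0,0,0,0]}'|grep -E 'pos|contact'
python3 -m crank '{"translation":[[0,0,0],[0,0,0],[0,0,0],[0,0,0],[0,0,0],[0,0,0],[0,0,0],[0,0,0]],"roll":[-0.143,-0.143,-0.143,-0.143,-0.143,-0.143,-0.143,-0.143],"fingers":[0,0,0,0,0,0,0,0]}'|grep pos
python3 -m crank '{"translation":[[0,0,0],[0,0,0],[0,0,0],[0,0,0]],"roll":[-0.143,-0.143,0,0],"fingers":[0.5,0.5,0.5,0.5]}'
python3 - <<'E'
from h import *
st();c=camera_info("wrist");im=get_image("wrist");cv2.imwrite("pics/w7.png",im)
p=(.5287,.0715,-.0011,.1326);s=manip.get_state();T=R.from_quat(s["ee_rot"],scalar_first=True)
g=box2w(p,[(.005,0,.126-.019)])[0];print(g,(T.inv().apply(g-s["position"])*1000).round(1))
print(proj(c,box2w(p,[(.005,.04,.126),(.005,-.04,.126),(-.0785,-.058,.11),(-.0785,-.076,.11)])))
E
```

```text
position: [0.4585, 0.0108, 0.2155]
contact_force: [0.2, 0.6, -1.0]
position: [0.4573, 0.0109, 0.2134]
clock: 22.2
position: [0.4576, 0.0111, 0.2138]
ee_rot: [-0.0, 0.66, 0.751, -0.001]
contact_force: [-0.1, 0.1, 0.6]
width: 0.0428
gripper_force: 0.0
t 22.2 pos [0.4576 0.0111 0.2138] q [-2.000e-04  6.600e-01  7.512e-01 -6.000e-04] F [-0.1  0.1  0.6] w 0.0428 j [-1.270e-01  1.100e-01  1.766e+00 -1.000e-03  1.266e+00 -2.560e-01]
[0.53365611 0.07216106 0.1059    ] [ 50.7  83.4 107.9]
[[408.5548695   74.29434921]
 [396.78494311 199.39409334]
 [274.50056624 218.00168459]
 [274.5716687  240.80149929]]
```

View pics/w7.png

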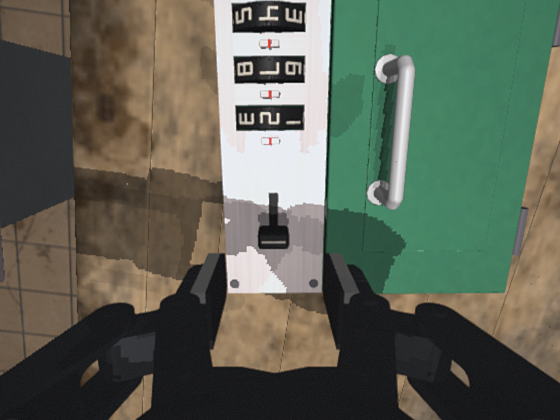

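The knob is fully drawn (273,240), the code still shows, and the handle bar runs (406,62)–(396,205), as predicted within 2–3 px. I go to grasp it.

```bash
python3 -m crank '{"translation":[[17,28,0],[17,28,0],[17,27.5,0],[0,0,0],[0,0,40],[0,0,35],[0,0,20],[0,0,0]],"roll":[0,0,0,0,0,0,0,0],"fingers":[0.5,0.5,0.5,0.5,0.5,0.5,0.5,0.5]}'|grep -E 'pos|contact'
python3 -m crank '{"translation":[[0,0,8],[0,0,3],[0,0,0]],"roll":[0,0,0],"fingers":[0.5,0.5,0.5]}'|grep -E 'pos|contact'
python3 -m crank '{"translation":[[0,0,0],[0,0,0],[0,0,0],[0,0,0]],"roll":[0,0,0,0],"fingers":[0,0,0,0]}' 25
```

```text
position: [0.5307, 0.0724, 0.1163]
contact_force: [-0.5, -0.4, 0.0]
position: [0.5344, 0.0728, 0.109]
contact_force: [0.1, -1.0, 0.3]
clock: 23.75
position: [0.5316, 0.0725, 0.1089]
ee_rot: [-0.001, 0.659, 0.752, -0.002]
contact_force: [-5.0, -1.1, 6.1]
width: 0.0091
gripper_force: 24.4
```

```bash
python3 -m crank '{"translation":[[0,2.4,-5.7],[0,2.4,-5.6],[0,2.9,-5.4],[0,3,-5.3],[0,3.4,-5.1],[0,3.5,-5],[0,0,0]],"roll":[0,0,0,0,0,0,0],"fingers":[0,0,0,0,0,0,0]}'
python3 - <<'E'
from h import *
st();cv2.imwrite("pics/s8.png",get_image("side")[150:300,200:360])
E
```

```text
clock: 24.45
position: [0.5473, 0.0747, 0.1401]
ee_rot: [-0.003, 0.659, 0.752, -0.004]
contact_force: [-9.6, -1.3, 2.8]
width: 0.0088
gripper_force: 24.8
t 24.45 pos [0.5473 0.0747 0.1401] q [-0.0032  0.6588  0.7523 -0.0037] F [-9.6 -1.3  2.8] w 0.0088 j [ 1.100e-02  3.140e-01  1.689e+00 -1.000e-03  1.148e+00 -1.210e-01]
```

```bash
python3 -m crank '{"translation":[[0,3,-5],[0,3.2,-4.9],[0,4,-4.4],[0,4.2,-4.2],[0,4.6,-4],[0,4.8,-3.8],[0,0,0]],"roll":[0,0,0,0,0,0,0],"fingers":[0,0,0,0,0,0,0]}'|grep -E 'pos|cont|width'
python3 -m crank '{"translation":[[0,5,-3.4],[0,5.2,-3.2],[0,5.4,-2.9],[0,5.4,-2.7],[0,5.7,-2.3],[0,5.7,-2.1],[0,0,0]],"roll":[0,0,0,0,0,0,0],"fingers":[0,0,0,0,0,0,0]}'|grep -E 'pos|cont|width'
```

```text
position: [0.5719, 0.0781, 0.1669]
contact_force: [-7.9, -2.3, 2.3]
width: 0.0088
position: [0.6054, 0.0827, 0.1857]
contact_force: [-8.1, 0.3, 10.3]
width: 0.009
```

```bash
python3 -m crank '{"translation":[[0,5.5,-2.5],[0,5.7,-2.3],[0,6,-1.5],[0,6,-1.2],[0,6,-0.6],[0,0,0],[0,0,0]],"roll":[0,0,0,0,0,0,0],"fingers":[0,0,0,0,0,0,0]}'
python3 - <<'E'
from h import *
st();cv2.imwrite("pics/s9.png",cv2.resize(get_image("side")[130:310,200:400],None,fx=3,fy=3))
E
```

```text
clock: 26.6
position: [0.636, 0.0869, 0.1934]
ee_rot: [0.0, 0.659, 0.752, 0.0]
contact_force: [-3.7, 0.6, 6.1]
width: 0.0088
gripper_force: 24.6
t 26.6 pos [0.636  0.0869 0.1934] q [0.000e+00 6.589e-01 7.523e-01 4.000e-04] F [-3.7  0.6  6.1] w 0.0088 j [ 2.700e-02  3.970e-01  1.416e+00  1.000e-03  1.328e+00 -1.050e-01]
```

View pics/s9.png

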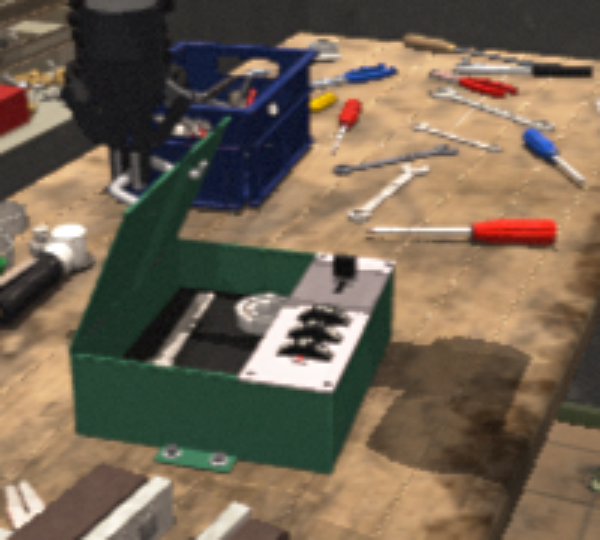

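The lid stands at about 1.15 rad in the side view, with the calliper exposed; the gripper holds the bar at (125,190). I release with a small opening and rise.

```bash
python3 -m crank '{"translation":[[0,0,0],[0,0,0],[0,0,0],[0,0,-10],[0,0,-20],[0,0,-30],[0,0,-30],[0,0,0]],"roll":[0,0,0,0,0,0,0,0],"fingers":[0.22,0.22,0.22,0.22,0.22,0.22,0.22,0.22]}'
python3 -m crank '{"translation":[[0,0,0],[0,0,0],[0,0,0],[0,0,0],[0,0,0]],"roll":[0,0,0,0,0],"fingers":[0.22,0.22,0.22,0.22,0.22]}'
python3 - <<'E'
from h import *
a=cv2.resize(get_image("side")[130:310,200:400],None,fx=2,fy=2);b=cv2.resize(get_image("top")[170:290,130:330],None,fx=2,fy=2)
cv2.imwrite("pics/f10.png",np.vstack([a,b]))
E
```

```text
clock: 27.45
position: [0.6388, 0.0866, 0.2873]
ee_rot: [0.004, 0.659, 0.752, 0.004]
contact_force: [0.3, -0.6, 0.0]
width: 0.0189
gripper_force: 0.0
clock: 27.95
position: [0.6359, 0.0865, 0.2807]
ee_rot: [-0.0, 0.659, 0.752, -0.001]
contact_force: [0.2, -0.1, 0.7]
width: 0.0187
gripper_force: 0.0
```

View pics/f10.png

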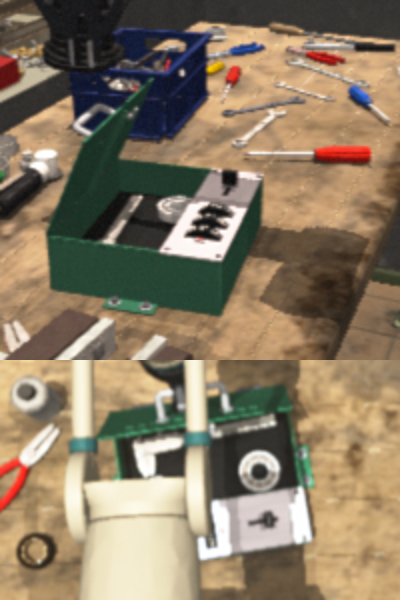

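The lid stays open by itself (handle at (92,118) in the upper half), the gripper is clear above it, the bolt is drawn and the bystanders are in place.

```bash
python3 -c "from rig import manip;print(manip.sign_off())"
```

```text
the job is handed in; nothing more can be done
None
```

I handed the job in at about 28 s: code at 4-7-2, bolt drawn to its stop at about 10 N, lid standing open on its own at about 1.15 rad, no tools visibly moved; sign-off returned no verdict.

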